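# Line up the herb pots on the ledge shelf and close the end stop

### The job

Stand the three empty terracotta pots upright in a straight row along the blue middle line of the white pot shelf, in order of size: the largest next to the fixed white end cheek, then the medium one, then the smallest, each set down gently (not dropped) and with no gap in the row, the cheek included, wider than about a centimetre. Then slide the aluminium end stop (the one with the black grip) up to the smallest pot, leaving no more than about a centimetre there (just touching is fine), with the row still standing straight. Leave the watering can, mister, saucer and dibber where they are.

Things in the scene. Friction and masses are not known exactly. Their poses are not given: they have to be found in the camera images.
- shelf: low white painted pine pot shelf fixed on the ledge; board 90 mm deep (its x) by 350 mm long (its y), flat top 40 mm above the ledge; origin on the ledge under the middle of the board; z up, +y runs along the shelf from the sliding stop to the fixed cheek. Gap of 22 mm under the board between two bearers.
- shelf_mid (a point): middle of the board's top face, on the blue middle line that runs along the shelf (its y); same axes as the shelf.
- cheek_face (a point): foot of the inner face of the fixed white end cheek, on the middle line at board height, 150 mm in +y from shelf_mid; same axes as the shelf. The cheek stands 45 mm above the board and is as deep as the board (90 mm); the row begins at this face and runs in -y.
- stop_face (a point): foot of the inner face (the one towards the pots) of the sliding aluminium end stop, on the middle line at board height; same axes as the shelf. The face plate is 80 mm deep (x), 46 mm tall, 6 mm thick; a low foot reaches 37 mm behind it (-y).
- stop_grip (a point): point on the black upright grip post of the end stop, 22 mm behind stop_face (in -y) and 62 mm above the board; the post is 24 mm across the shelf (x) by 14 mm along it (y), its top 75 mm above the board. Pinch it from above across the shelf (closing along the shelf's x), or push it.
- stop (a joint): travel of the end stop along the shelf in m: 0 = fully away from the cheek, growing as it slides towards the cheek (+y of the shelf), up to 0.16. At 0 stop_face is 275 mm from cheek_face. Slides stiffly (about 1.5 N) and stays where it is left.
- pot_large: empty round terracotta pot, the large of three, plain terracotta with a terracotta rim; open top, tapered body under a straight rim collar. Rim 66 mm outside diameter (the widest part), 76 mm tall, collar the top 20 mm, collar wall 7 mm. Foot diameter 46 mm. Origin at the centre of its underside, z up its axis. About 170 g.
- pot_medium: empty round terracotta pot, the medium of three, with a blue-glazed rim collar; open top, tapered body under a straight rim collar. Rim 58 mm outside diameter (the widest part), 63 mm tall, collar the top 20 mm, collar wall 7 mm. Foot diameter 41 mm. Origin at the centre of its underside, z up its axis. About 120 g.
- pot_small: empty round terracotta pot, the small of three, with a white-glazed rim collar; open top, tapered body under a straight rim collar. Rim 50 mm outside diameter (the widest part), 50 mm tall, collar the top 20 mm, collar wall 7 mm. Foot diameter 35 mm. Origin at the centre of its underside, z up its axis. About 80 g.
- can: green plastic watering can, 110 mm diameter body, 110 mm tall, with spout (its +x, reaching 150 mm) and handle (its -x, reaching 85 mm, 157 mm high); origin at the centre of the body's underside; leave it where it is. Loose.
- mister: stainless steel plant mister, 72 mm diameter, 171 mm tall, black trigger head; origin at the centre of its underside; leave it where it is. Loose.
- saucer: white ceramic saucer, 120 mm diameter, 18 mm tall; origin at the centre of its underside; leave it where it is. Loose.
- dibber: wooden dibber with cross handle lying flat, about 210 mm long along its x, 90 mm wide, 22 mm thick; origin underneath, near the middle; leave it where it is. Loose.
Not all that is in view belongs to the job. Leave any purple look-alike of the pot_small alone.

How it is judged:
On the way, in this order (a step that is already met when the one before it is completed fails the run):
1. the three pots stand released in the row on the shelf: large by the cheek, then medium, then small (x of pot_large in the frame of shelf_mid between -0.012 and 0.012 m and z of pot_large in the frame of shelf_mid between -0.005 and 0.005 m and angle between each of pot_large, pot_medium, pot_small's own z axis and vertical below 0.1 rad and linear speed of each of pot_large, pot_medium, pot_small below 0.03 m/s and contact force between the fingers and pot_large below 0.1 N and x of pot_medium in the frame of shelf_mid between -0.012 and 0.012 m and z of pot_medium in the frame of shelf_mid between -0.005 and 0.005 m and contact force between the fingers and pot_medium below 0.1 N and x of pot_small in the frame of shelf_mid between -0.012 and 0.012 m and z of pot_small in the frame of shelf_mid between -0.005 and 0.005 m and contact force between the fingers and pot_small below 0.1 N and y of pot_large in the frame of cheek_face between -0.048 and 0 m and horizontal distance between pot_large and pot_medium below 0.077 m and horizontal distance between pot_medium and pot_small below 0.069 m), for 0.2 s.
2. the end stop is slid up to the smallest pot, the row still in place (all of step 1 and y of pot_small in the frame of stop_face between 0 and 0.04 m), for 0.2 s.
At the end, for the whole second after the job is handed in: Pots upright (0.1 rad) on the board, released, at rest, centres within 12 mm of the middle line; gaps at most 15 mm: cheek to large rim, large to medium, medium to small, small rim to stop face; stop at rest (all of step 2 and velocity of joint stop between -0.01 and 0.01 m/s); the robot touches nothing.
It fails at once if a pot is dropped or knocked flying (faster than 0.6 m/s while not in the fingers) ((linear speed of pot_large above 0.6 m/s and contact force between the fingers and pot_large below 0.1 N) or (linear speed of pot_medium above 0.6 m/s and contact force between the fingers and pot_medium below 0.1 N) or (linear speed of pot_small above 0.6 m/s and contact force between the fingers and pot_small below 0.1 N)).
It fails at once if a pot is tipped over (more than 0.7 rad) (angle between any of pot_large, pot_medium, pot_small's own z axis and vertical above 0.7 rad).
It fails at once if the watering can, mister, saucer or dibber is disturbed (moved more than 30 mm) (distance of any of can, mister, saucer, dibber from where it was at the start of the episode above 0.03 m).
It also fails if it takes over 72 s, if anything falls off the work surface, if the arm or the gripper's body presses on something with over 40 N, if the wrist force passes 120 N, or if a joint passes its speed limit or range.

### The arm

A 7-joint arm with a two-finger parallel gripper is mounted at the origin on the work surface. World frame = base frame: x ahead of the robot, y to its left, z up, the work surface at z = 0. Lengths are in m, angles in rad, forces in N, time in s.
With the tool pointing down it reaches from about 0.375 to 0.925 m from the base axis. Payload 3.1 kg.
Tool frame: the origin (TCP) lies between the finger pads; the fingertips stand 19 mm ahead of it and the grasp point (between the pads) is the TCP; z points along the fingers, y is the line along which they close (so a half turn about z gives the same grasp; the last joint's range is limited). The gripper opens to 85 mm and grips with 20 to 120 N. Pads are 22 mm wide; open, the fingers measure 114 mm over their backs; the gripper's body (76 mm by 85 mm) begins 54 mm behind the grasp point. The pads swing forward as they close: fully open they stand 13 mm farther back than shut.
Start: joints at [-1.419, 0.383, 0.044, 1.598, -0.018, 1.161, -0.05], TCP at [0.161, 0.63, 0.25] pointing down, gripper open.
Joint ranges: [-2.61, 2.61], [-0.41, 2.15], [-1.48, 1.57], [0, 2.5], [-1.57, 4.71], [0.05, 1.97], [-2.85, 2.85]. Speed limits (rad/s): [2.79, 2.79, 3.14, 3.14, 3.14, 3.14, 3.14].

### API

Orientations are given as a unit quaternion [x, y, z, w].
In Python, from bench import move_ptp, movel, move_j, move_gripper, pause, inverse_kinematics, read_camera, camera_params, MotionError, sign_off, look_for, tip_of, read_time_s, read_qpos, read_joint_vel, read_effort, read_eef_pos, read_tcp_rot, read_ft_force, read_ft_torque, read_finger_gap, read_grasp_force gives the robot as it stands. Calls block until the motion is done:
- move_ptp(position, orientation): joint-space move of the TCP to a pose.
- movel(position, orientation=None, speed=0.15): straight line of the TCP; orientation=None keeps the orientation; speed is the mean speed in m/s.
- move_j(angles): joint-space move.
- move_gripper(opening, effort=None): finger opening in m; effort is the grip in N (None keeps the last); returns when the fingers have stopped.
- pause(seconds).
- inverse_kinematics(position, orientation): joint angles nearest the present ones, or None.
- read_camera(name): name is "side" or "top" or "wrist"; returns the picture (400x640x3 uint8, red, green, blue); there is no depth.
- camera_params(name): a dict with "K" (3x3 intrinsics, pixels), "camera_from_world" (4x4, takes a point from world to camera coordinates). Camera axes: x right, y down, z forward; pixel columns grow to the right and rows downward; lengths in m; the calibration is good to about 2 mm. A picture is of the moment at which its call begins: read the wrist's pose just before it. camera_params takes no time and is no camera call; for the wrist camera it gives the pose at the moment of the call.
A pose or a line that the arm cannot do raises MotionError and nothing moves.
- sign_off(): hands the job in; it is judged then, once.
Trained networks look in the newest picture that a camera, given by its name, has taken for a name from the list of things; names that differ only in an ending like _2 or _b are one class to them, and where a whole thing is asked for, a point or a joint stands for the part that bears it (a point fixed in the world has none). Each returns a list of dicts, best first, with "confidence" (0 to 1); they miss things now and then, are a little off and sometimes report something else, mostly with a low value. They report only what shows in the picture. A call takes as long as a camera call. They do not tell look-alikes from the thing itself.
- look_for(camera, name): "at" ([column, row] in pixels, amid what is visible of it).
- tip_of(camera, name): "at" ([column, row] in pixels: a listed point, or the origin of a listed thing).
Readings, each from a call of its own:
- read_time_s(): time.
- read_qpos(): joint angles.
- read_joint_vel(): joint speeds.
- read_effort(): joint torques, N m.
- read_eef_pos(): TCP position.
- read_tcp_rot(): TCP orientation.
- read_ft_force(): force on the tool from outside, world axes, zero at the start.
- read_ft_torque(): the same for the moment, N m.
- read_finger_gap(): finger opening in m.
- read_grasp_force(): force on a finger pad.
Only numpy, scipy, OpenCV 4.12 (cv2) and the standard library are available. Lean on these libraries where they do the work, as an engineer would, in place of code of your own. Each camera call takes 0.05 s, during which the arm holds its last target. There are 200 camera calls.

## Working session

There is one attempt and no reset: what is moved stays moved. The work goes in short steps, each a Python script; the robot and the scene stay as the last script left them, time stands still between calls to the robot, and variables do not carry over. Pictures are saved under pics/ and viewed, at most 10 in all, crops included, and the job is handed in when it is done.

```bash
ls; mkdir -p pics; cat > h.py <<'E'
import numpy as np, cv2
from bench import *
from scipy.spatial.transform import Rotation as R
def ray(c,px,P=None):
    P=P or camera_params(c); K=np.array(P["K"]); T=np.array(P["camera_from_world"])
    d=T[:3,:3].T@np.linalg.inv(K)@np.array([px[0],px[1],1.]); o=-T[:3,:3].T@T[:3,3]
    return o,d
def onz(c,px,z,P=None):
    o,d=ray(c,px,P); return o+d*(z-o[2])/d[2]
def proj(c,p):
    P=camera_params(c); T=np.array(P["camera_from_world"]); q=np.array(P["K"])@(T[:3,:3]@np.array(p)+T[:3,3]); return q[:2]/q[2]
def snap(c,f=None):
    im=np.array(read_camera(c))
    if f: cv2.imwrite('pics/'+f,im[:,:,::-1])
    return im
def down(yaw): # tool z down, tool y axis at angle yaw+90deg of world x
    return (R.from_euler('z',yaw)*R.from_euler('x',np.pi)).as_quat()
E
python3 - <<'E'
from h import *
for c in("top","side"):
    snap(c,c+"0.png")
    o,_=ray(c,(0,0)); print(c,o.round(3))
    for n in["pot_large","pot_medium","pot_small","shelf_mid","cheek_face","stop_face","stop_grip","can","mister","saucer","dibber"]:
        r=tip_of(c,n)
        z={"shelf_mid":.04,"cheek_face":.04,"stop_face":.04,"stop_grip":.102}.get(n,0)
        print(n,[(np.round(d["at"],1).tolist(),round(d["confidence"],2),onz(c,d["at"],z).round(3)[:2].tolist()) for d in r[:3]])
print(R.from_quat(read_tcp_rot()).as_matrix().round(2).tolist(),read_time_s())
E
```

```text
pics
top [ 0.521 -0.014  1.485]
pot_large [([280.2, 240.2], 0.84, [0.473, 0.156])]
pot_medium [([333.9, 238.0], 0.69, [0.476, -0.016]), ([424.8, 157.6], 0.67, [0.727, -0.316])]
pot_small [([386.7, 234.0], 0.78, [0.484, -0.186]), ([372.6, 264.0], 0.68, [0.39, -0.138])]
shelf_mid [([328.4, 186.3], 0.57, [0.639, -0.003])]
cheek_face [([282.8, 183.6], 0.9, [0.652, 0.14]), ([202.1, 214.1], 0.62, [0.562, 0.397])]
stop_face [([371.2, 189.0], 0.73, [0.627, -0.137])]
stop_grip [([376.6, 190.2], 0.65, [0.618, -0.148])]
can [([199.9, 215.0], 0.83, [0.561, 0.415])]
mister [([471.4, 218.4], 0.98, [0.527, -0.457]), ([331.2, 185.8], 0.5, [0.644, -0.012])]
saucer []
dibber [([301.8, 134.5], 0.86, [0.814, 0.079])]
side [0.25  0.795 0.667]
pot_large [([345.0, 275.7], 0.97, [0.471, 0.146])]
pot_medium [([366.0, 239.4], 0.88, [0.47, -0.002])]
pot_small [([383.1, 203.6], 0.73, [0.479, -0.182]), ([406.4, 220.0], 0.64, [0.396, -0.131])]
shelf_mid [([310.5, 210.8], 0.85, [0.633, -0.006])]
cheek_face [([275.8, 242.3], 0.91, [0.652, 0.15]), ([396.0, 159.0], 0.22, [0.504, -0.397])]
stop_face [([329.9, 190.3], 0.83, [0.626, -0.124])]
stop_grip [([336.8, 168.1], 0.59, [0.618, -0.151])]
can [([249.8, 354.7], 0.58, [0.558, 0.419])]
mister [([395.8, 160.7], 0.87, [0.517, -0.46])]
saucer [([331.3, 164.3], 0.83, [0.712, -0.339])]
dibber [([240.6, 223.7], 0.81, [0.804, 0.081])]
[[-0.97, 0.25, -0.0], [0.25, 0.97, 0.0], [0.0, 0.0, -1.0]] 1.2
```

```bash
python3 - <<'E'
import cv2
a=cv2.imread('pics/top0.png')[110:310,170:490]; b=cv2.imread('pics/side0.png')[130:330,200:450]
cv2.imwrite('pics/a.png',cv2.resize(a,None,fx=2.5,fy=2.5,interpolation=3)); cv2.imwrite('pics/b.png',cv2.resize(b,None,fx=3,fy=3,interpolation=3))
E
```

```text
(no output)
```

View pics/a.png

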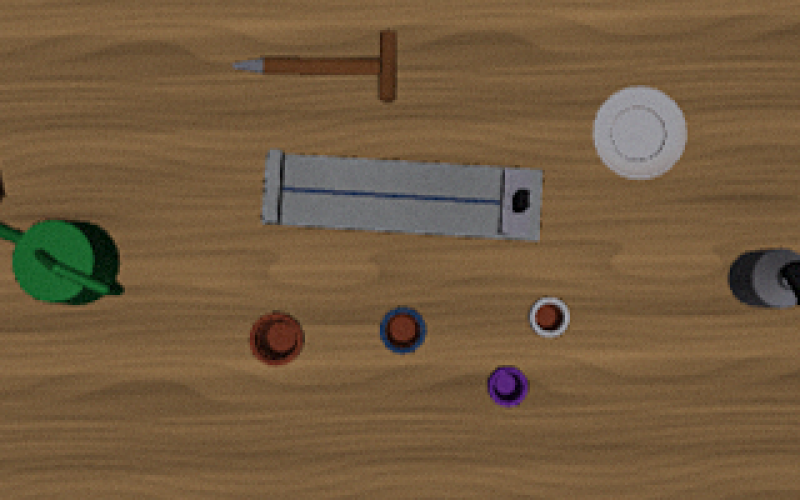

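View pics/b.png

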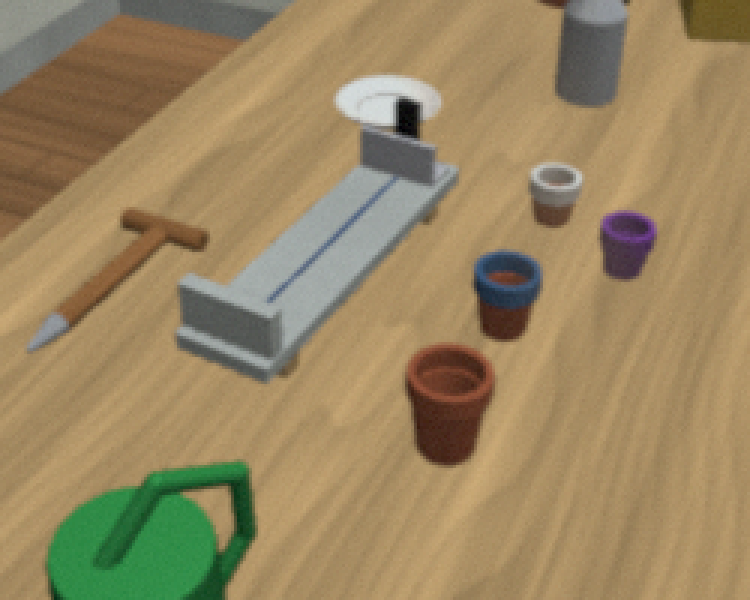

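Look-alikes for pot_small are the white-rimmed terracotta pot (top px ≈390,237) and the purple pot (≈373,264). I choose the white-rimmed one. The shelf is rotated slightly, by about -0.08 rad. Next I'll take a closer wrist view to refine the positions.

```bash
python3 - <<'E'
from h import *
q0=np.array(read_qpos())
for y in (np.pi/2-.07,-np.pi/2-.07):
    for p in([.53,0,.45],[.47,.15,.2],[.65,.1,.12],[.484,-.18,.1]):
        q=inverse_kinematics(p,down(y)); print(round(y,2),p,None if q is None else np.round(q,2).tolist())
y=min((np.pi/2-.07,-np.pi/2-.07),key=lambda y:abs((np.array(inverse_kinematics([.53,0,.45],down(y)))-q0)[6]))
move_ptp([.53,0,.45],down(y)); print('yaw',y,read_eef_pos(),read_time_s())
P=camera_params("wrist"); snap("wrist","w0.png"); o,_=ray("wrist",(0,0),P); print(o)
for n,z in dict(pot_large=0,pot_medium=0,pot_small=0,shelf_mid=.04,cheek_face=.04,stop_face=.04,stop_grip=.102).items():
    print(n,[(np.round(d["at"],1).tolist(),round(d["confidence"],2),onz("wrist",d["at"],z,P).round(4)[:2].tolist()) for d in tip_of("wrist",n)[:2]])
E
```

```text
1.5 [0.53, 0, 0.45] [-0.64, 0.03, 0.59, 1.62, -0.02, 1.5, -0.13]
1.5 [0.47, 0.15, 0.2] [-0.95, 0.15, 0.6, 2.04, -0.1, 0.98, -0.36]
1.5 [0.65, 0.1, 0.12] [-0.73, 0.63, 0.69, 1.7, -0.47, 0.98, 0.07]
1.5 [0.484, -0.18, 0.1] [-0.35, 0.41, 0.74, 2.06, -0.38, 0.8, 0.54]
-1.64 [0.53, 0, 0.45] [-1.75, -0.38, 1.38, 1.64, 0.37, 1.58, 2.68]
-1.64 [0.47, 0.15, 0.2] [-0.68, 0.14, 0.31, 2.03, -0.05, 0.98, 2.73]
-1.64 [0.65, 0.1, 0.12] [0.61, 0.95, -1.25, 1.63, 0.94, 1.28, 2.24]
-1.64 [0.484, -0.18, 0.1] [-0.74, 0.88, 1.37, 2.07, -1.0, 1.12, -2.09]
yaw 1.5007963267948965 [0.5300253  0.00167997 0.44954297] 3.875
[0.53449062 0.06855188 0.57330007]
pot_large [([272.8, 70.0], 0.94, [0.4627, 0.1521])]
pot_medium [([290.0, 159.2], 0.9, [0.4789, -0.0075])]
pot_small [([254.2, 223.3], 0.89, [0.3947, -0.1323]), ([298.2, 242.9], 0.68, [0.4802, -0.1811])]
shelf_mid [([379.5, 155.1], 0.83, [0.6418, -0.0055])]
cheek_face [([383.7, 65.5], 0.58, [0.6502, 0.141])]
stop_face [([372.2, 222.9], 0.86, [0.6267, -0.1323])]
stop_grip [([413.5, 294.5], 0.73, [0.6874, -0.25]), ([376.5, 246.9], 0.7, [0.6226, -0.153])]
```

View pics/w0.png

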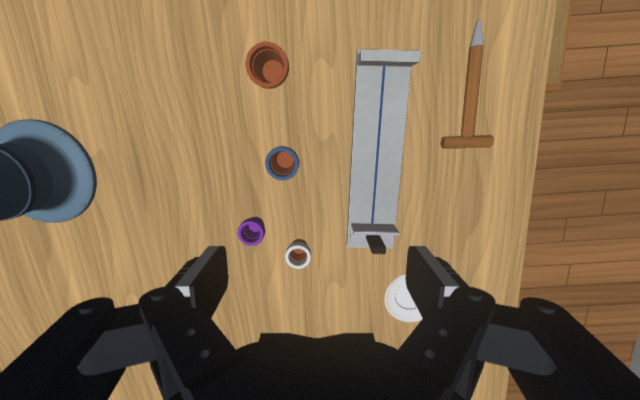

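The wrist view shows the three pot rims at about (267,65), (282,163) and (298,256). The purple decoy is at (251,232). The blue line runs from (384,68) to (373,222), and the stop grip is at (376,243). I'll fit the line and rims from this picture.

```bash
cat >> h.py <<'E'
def rim(im,c,P,kind,guess,h,r):
    """rim centre in world from colour blob near projected guess, plus equivalent radius"""
    hsv=cv2.cvtColor(im,cv2.COLOR_RGB2HSV).astype(int); H,S,V=hsv[...,0],hsv[...,1],hsv[...,2]
    m={'pot_large':((H<9)|(H>172))&(S>110),'pot_medium':(H>100)&(H<125)&(S>90),'pot_small':(S<40)&(V>130)}[kind]
    T=np.array(P["camera_from_world"]);K=np.array(P["K"])
    pr=lambda p:(lambda q:q[:2]/q[2])(K@(T[:3,:3]@np.array(p)+T[:3,3]))
    g=pr([*guess,h]); rp=np.linalg.norm(pr([guess[0]+r,guess[1],h])-g)
    yy,xx=np.mgrid[:im.shape[0],:im.shape[1]]
    m=(m&(np.hypot(xx-g[0],yy-g[1])<rp*1.9)).astype(np.uint8)
    n,l,st,_=cv2.connectedComponentsWithStats(m); k=1+st[1:,4].argmax()
    cs,_=cv2.findContours((l==k).astype(np.uint8),cv2.RETR_EXTERNAL,cv2.CHAIN_APPROX_NONE)
    hull=cv2.convexHull(max(cs,key=cv2.contourArea))[:,0].astype(float)
    W=np.array([onz(c,u,h,P)[:2] for u in hull])
    # robust circle of known radius: points beyond circle belong to the body below
    from scipy.optimize import least_squares
    f=least_squares(lambda p:np.hypot(*(W-p).T)-r,W.mean(0),loss='soft_l1',f_scale=.001)
    return f.x, np.abs(f.fun).mean(), len(W), np.hypot(*(W-f.x).T).mean()
def line(im,P,c="wrist"):
    hsv=cv2.cvtColor(im,cv2.COLOR_RGB2HSV).astype(int); H,S,V=hsv[...,0],hsv[...,1],hsv[...,2]
    ys,xs=np.nonzero((H>100)&(H<125)&(S>90))
    W=np.array([onz(c,u,.04,P)[:2] for u in zip(xs,ys)]); return W
D=dict(pot_large=(.076,.033),pot_medium=(.063,.029),pot_small=(.05,.025))
E
python3 - <<'E'
from h import *
P=camera_params("wrist"); im=cv2.imread('pics/w0.png')[:,:,::-1].copy()
PT=camera_params("top"); it=cv2.imread('pics/top0.png')[:,:,::-1].copy()
G=dict(pot_large=(.468,.152),pot_medium=(.476,-.008),pot_small=(.482,-.183))
for n,(h,r) in D.items(): 
  for c,i,p in(("wrist",im,P),("top",it,PT)): print(n,c,*rim(i,c,p,n,G[n],h,r))
for c,i,p in(("wrist",im,P),("top",it,PT)):
    W=line(i,p,c); W=W[(W[:,0]>.61)&(W[:,0]<.67)&(abs(W[:,1])<.17)]
    a=np.polyfit(W[:,1],W[:,0],1); print(c,'x=a*y+b',a,W[:,1].min(),W[:,1].max(),len(W),'yaw',-np.arctan(a[0]))
E
```

```text
pot_large wrist [0.48797532 0.15643148] 6.344953583370394e-09 1 0.03299999365504642
pot_large top [0.45944343 0.14801212] 0.001302205203611575 17 0.031713051923413255
pot_medium wrist [ 0.46983088 -0.00727415] 0.0019318862425634245 21 0.02706811375743658
pot_medium top [ 0.46500544 -0.00655173] 0.0018045842654897321 14 0.027195415734510266
pot_small wrist [ 0.48066618 -0.18895508] 0.0005327280324701881 24 0.024477142514634256
pot_small top [ 0.4783513  -0.18846939] 0.001364953813600956 14 0.023679172432459022
wrist x=a*y+b [0.09186738 0.63829072] -0.13251098271381986 0.1370156966713689 242 yaw -0.09161023611000434
top x=a*y+b [0.08730657 0.63405174] -0.16192118628502714 0.13935092716816522 96 yaw -0.08708574635861273
```

```bash
python3 - <<'E'
from h import *
Y=np.pi/2-.09
move_ptp([.465,.152,.22],down(Y)); pause(.2)
P=camera_params("wrist"); im=snap("wrist","wl.png"); import json
json.dump({k:np.array(v).tolist() for k,v in P.items()},open('wl.json','w'))
hsv=cv2.cvtColor(im,cv2.COLOR_RGB2HSV)
g=proj("wrist",[.465,.152,.076]); print(g,read_time_s(),read_eef_pos())
for dx in range(-120,121,12):
    print(dx,hsv[int(g[1]),int(g[0])+dx].tolist(),end=' ')
print(rim(im,"wrist",P,"pot_large",(.465,.152),.076,.033))
E
```

```text
[314.47360092 191.22508167] 5.6167 [0.46626107 0.15157706 0.22114077]
-120 [18, 113, 171] -108 [18, 113, 163] -96 [18, 114, 181] -84 [18, 113, 189] -72 [18, 114, 183] -60 [18, 116, 163] -48 [17, 115, 184] -36 [9, 156, 155] -24 [10, 148, 81] -12 [11, 159, 93] 0 [9, 161, 154] 12 [10, 158, 100] 24 [9, 158, 131] 36 [17, 114, 177] 48 [18, 112, 175] 60 [17, 113, 197] 72 [17, 112, 198] 84 [18, 113, 187] 96 [18, 111, 183] 108 [18, 111, 188] 120 [18, 110, 185] (array([0.48106808, 0.20405464]), np.float64(2.0557600344250915e-09), 1, np.float64(0.03299999794423997))
```

View pics/wl.png

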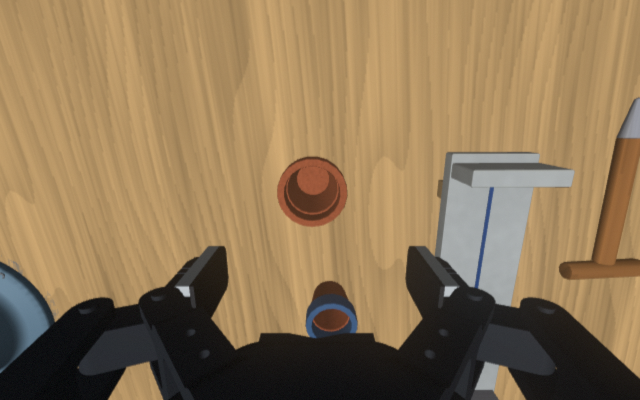

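The close view shows the large rim at (312,191) with its foot visible inside. The medium pot is at (331,318), and the blue line ends at the cheek at (491,187). I'll refine both, then pick.

```bash
sed -i "s/((H<9)|(H>172))&(S>110)/(H<14)\&(S>130)/" h.py
cat >> h.py <<'E'
Y=np.pi/2-.09
def pick(n,c,F=35):
    h,r=D[n]; c=list(c)
    movel([*c,h+.06],down(Y),.2); movel([*c,h-.010],None,.12)
    print('ft',np.round(read_ft_force(),1)); move_gripper(.03,F); 
    print(n,'gap',read_finger_gap(),'F',read_grasp_force(),'eef',read_eef_pos(),'t',read_time_s())
E
python3 - <<'E'
from h import *
P=camera_params("wrist"); im=cv2.imread('pics/wl.png')[:,:,::-1].copy()
c=rim(im,"wrist",P,"pot_large",(.465,.152),.076,.033); print(c)
W=line(im,P); W=W[abs(W[:,0]-.638-.09*W[:,1])<.012]; a=np.polyfit(W[:,1],W[:,0],1); print(a,W[:,1].min(),W[:,1].max())
c=c[0]
if np.hypot(*(c-[.465,.152]))<.012:
    pick("pot_large",c)
    movel([*c,.25],None,.2); pause(.1)
    print(read_finger_gap(),read_grasp_force(),read_ft_force(),read_time_s())
    snap("wrist","wl2.png")
E
```

```text
(array([0.46251457, 0.150829  ]), np.float64(0.00036586357424758125), 33, np.float64(0.03275566864844138))
[0.08797216 0.63731448] 0.011736476975172883 0.12975761463364
ft [-0.2  0.   0.3]
pot_large gap 0.06587978040479563 F 37.645358853042126 eef [0.4634683  0.15138427 0.06754099] t 7.2417
0.06606610247436404 39.23932132311165 [-0.39387119 -0.65429736 -1.27736901] 8.4083
```

```bash
cat >> h.py <<'E'
U=np.array([.09,1])/np.hypot(.09,1); C=np.array([.6375+.09*.139,.139])  # along-shelf unit, cheek face foot
def at(s): return C-U*s
def place(n,c,zg):
    """zg: TCP height above pot foot at grasp"""
    c=list(c); move_ptp([*c,.25],down(Y)); movel([*c,.04+zg+.012],None,.15); pause(.15)
    f0=read_ft_force()[2]; z=.04+zg+.004
    for i in range(10):
        movel([*c,z],None,.03); f=read_ft_force()[2]-f0
        if f>1.5: break
        z-=.001
    print('contact z',z,'eef',read_eef_pos(),'df',f)
    move_gripper(.085); pause(.1); movel([*c,.25],None,.2); print('t',read_time_s())
E
python3 - <<'E'
from h import *
place("pot_large",at(.038),.0675); pause(.1)
P=camera_params("wrist"); im=snap("wrist","p1.png"); print(at(.038),rim(im,"wrist",P,"pot_large",at(.038),.116,.033))
# next pot
c0=(.470,-.007); move_ptp([*c0,.21],down(Y)); pause(.2)
P=camera_params("wrist"); im=snap("wrist","wm.png"); c=rim(im,"wrist",P,"pot_medium",c0,.063,.029); print(c)
W=line(im,P); W=W[abs(W[:,0]-.638-.09*W[:,1])<.012]; print(np.polyfit(W[:,1],W[:,0],1),W[:,1].min(),W[:,1].max())
if np.hypot(*(c[0]-c0))<.012 and c[1]<.002:
    pick("pot_medium",c[0]); movel([*c[0],.25],None,.2); print(read_finger_gap(),read_time_s())
E
```

```text
contact z 0.10650000000000001 eef [0.64687123 0.10117166 0.10770316] df 6.661869182026002
t 13.375
[0.64660377 0.10115297] (array([0.64596791, 0.10080699]), np.float64(0.0010428144181426771), 37, np.float64(0.031957185581857325))
(array([ 0.46977941, -0.00516632]), np.float64(0.0012733581161056366), 33, np.float64(0.02772664188389436))
[0.08878956 0.63768711] -0.13138771586814396 0.14071267157745276
ft [0.2 0.4 0.5]
pot_medium gap 0.05758969183328366 F 35.98991154693067 eef [ 0.47049935 -0.00503673  0.05424604] t 16.3167
0.057341283018114836 17.45
```

View pics/p1.png

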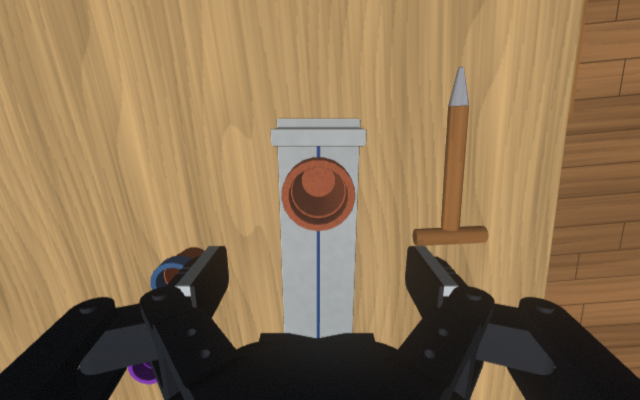

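The large pot stands centred on the blue line at (318,193), just clear of the cheek at row 146. Placing the medium pot next, then measuring and picking the small one.

```bash
python3 - <<'E'
from h import *
place("pot_medium",at(.104),.0542); pause(.1)
P=camera_params("wrist"); im=snap("wrist","p2.png"); print(at(.104),rim(im,"wrist",P,"pot_medium",at(.104),.103,.029))
c0=(.4807,-.187); move_ptp([*c0,.20],down(Y)); pause(.2)
P=camera_params("wrist"); im=snap("wrist","ws.png"); c=rim(im,"wrist",P,"pot_small",c0,.05,.025); print(c)
if np.hypot(*(c[0]-c0))<.012 and c[1]<.002:
    pick("pot_small",c[0]); movel([*c[0],.25],None,.2); print(read_finger_gap(),read_time_s())
E
```

```text
contact z 0.0942 eef [0.64091891 0.0353891  0.09450458] df 2.238930717762925
t 22.275
[0.64068768 0.03541866] (array([0.63997972, 0.03409307]), np.float64(0.003133800459746757), 24, np.float64(0.031007389792279072))
(array([ 0.48045369, -0.18754743]), np.float64(0.0005804504223650194), 30, np.float64(0.02441954957763498))
ft [0.4 0.  0.6]
pot_small gap 0.04974365355859175 F 35.52838146686554 eef [ 0.48109161 -0.18769837  0.04106512] t 25.5083
0.049534194368227154 26.7083
```

View pics/ws.png

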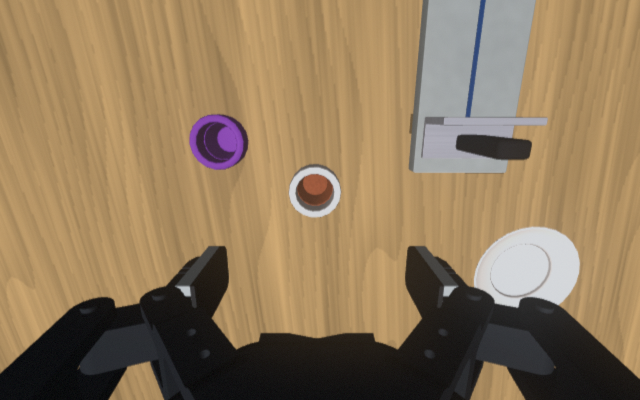

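The white-rimmed pot at (315,191) is the one gripped, and the purple one at (218,142) is untouched. The stop grip is at (494,147). Placing the small pot.

```bash
python3 - <<'E'
from h import *
place("pot_small",at(.162),.0411); pause(.2)
movel([*at(.162),.30],None,.2); pause(.2)
P=camera_params("wrist"); im=snap("wrist","p3.png")
W=line(im,P); W=W[(abs(W[:,0]-.638-.09*W[:,1])<.006)&(W[:,1]<-.04)]; print('line stop end',W[:,1].min(),len(W))
print([(d["at"],d["confidence"],onz("wrist",d["at"],.04,P)) for d in tip_of("wrist","stop_face")[:2]], at(.275), at(.297))
print([(d["at"],d["confidence"],onz("wrist",d["at"],.102,P)) for d in tip_of("wrist","stop_grip")[:2]])
for n in D: print(n,[(d["confidence"],onz("wrist",d["at"],.04,P)) for d in tip_of("wrist",n)[:2]])
print([at(s) for s in(.038,.104,.162)],read_time_s())
E
```

```text
contact z 0.0801 eef [ 0.63573399 -0.02243598  0.08114854] df 6.6846519978656636
t 32.1833
line stop end -0.13241518724716272 102
[([319.1, 247.3], 0.61, array([ 0.62824175, -0.12999939,  0.04      ]))] [ 0.62535963 -0.13489297] [ 0.6233876  -0.15680441]
[([315.1, 286.9], 0.89, array([ 0.6209797 , -0.15290898,  0.102     ]))]
pot_large [(0.62, array([0.64584956, 0.09925438, 0.04      ]))]
pot_medium [(0.83, array([0.64528311, 0.03858966, 0.04      ]))]
pot_small [(0.95, array([ 0.42013295, -0.11592206,  0.04      ])), (0.74, array([0.79433736, 0.07110235, 0.04      ]))]
[array([0.64660377, 0.10115297]), array([0.64068768, 0.03541866]), array([ 0.63548869, -0.02234786])] 33.2833
```

View pics/p3.png

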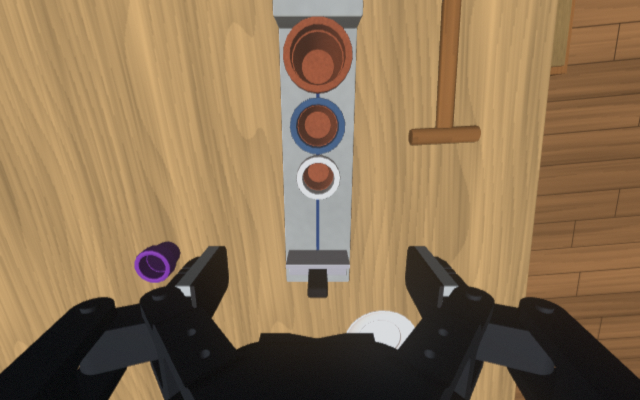

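The three pots stand in a straight row along the blue line at (318,55), (318,125) and (319,177). The stop face is at about row 251 and its grip at (318,283). Next I'll pinch the grip and slide the stop 82 mm.

```bash
python3 - <<'E'
from h import *
g=at(.2957); move_gripper(.06)
move_ptp([*g,.18],down(Y)); movel([*g,.109],None,.12); print('ft',read_ft_force())
move_gripper(.01,40); print(read_finger_gap(),read_grasp_force(),read_eef_pos())
assert .018<read_finger_gap()<.03
e=np.array(read_eef_pos())[:2]
t=g+U*.082; movel([*t,.109],None,.06); pause(.2)
print('moved',np.hypot(*(np.array(read_eef_pos())[:2]-e)),read_ft_force(),read_finger_gap())
move_gripper(.06); pause(.1); movel([*t,.20],None,.15)
move_ptp([*at(.25),.32],down(Y)); pause(.2)
P=camera_params("wrist"); im=snap("wrist","p4.png"); cv2.imwrite('pics/p4c.png',cv2.resize(im[0:300,230:450,::-1],None,fx=2,fy=2))
print([(d["confidence"],onz("wrist",d["at"],.04,P)) for d in tip_of("wrist","stop_face")[:2]],at(.162),read_time_s())
E
```

```text
ft [0.46512862 0.91887656 0.66376268]
0.023105372522357354 40.7209450006485 [ 0.62316886 -0.15591445  0.11016796]
moved 0.08190313172884217 [-4.52066818  0.21385721  6.74995346] 0.02311594277518202
[(0.62, array([ 0.63417832, -0.04912009,  0.04      ]))] [ 0.63548869 -0.02234786] 39.4583
```

View pics/p4c.png

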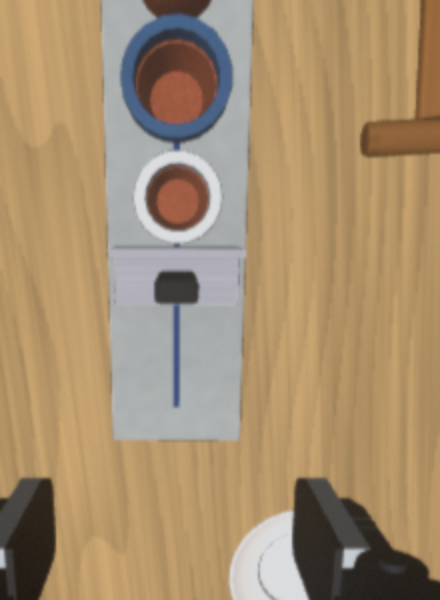

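The crop shows the small rim's lower edge at row 243 and the stop plate at row 248, a gap of about 3 mm. The row is straight and the gripper is clear, so I'm handing in.

```bash
python3 -c "
from bench import *
print(read_time_s(), sign_off())"
```

```text
the job is handed in; nothing more can be done
39.4583 None
```

I handed the job in at 39.5 s: the three pots stand on the blue line in order of size, with the end stop slid to about 3 mm from the smallest; no verdict came back.

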